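Flip a face-down test cassette over the reader's step and slide it home

ROBOT

A 7-joint arm with a two-finger parallel gripper is mounted at the origin on a cart in front of the work surface, level with it; the furniture and walls round the work are solid. World frame = base frame: x ahead of the robot, y to its left, z up, the work surface at z = 0. Lengths are in m, angles in rad, forces in N, time in s.
With the tool pointing down it reaches from about 0.35 to 0.9 m from the base axis. Payload 19.9 kg.
Tool frame: the origin (TCP) lies between the finger pads; the fingertips stand 19 mm ahead of it and the grasp point (between the pads) is the TCP; z points along the fingers, y is the line along which they close (so a half turn about z gives the same grasp; the last joint's range is limited). The gripper opens to 94 mm and grips with 3 to 60 N. Pads are 16 mm wide; open, the fingers measure 119 mm over their backs; the gripper's body (75 mm by 177 mm) begins 78 mm behind the grasp point.
Start: joints at [1.091, 0.417, -0.01, 1.614, 0.005, 1.111, -0.053], TCP at [0.265, -0.566, 0.224] pointing down, gripper open.
Joint ranges: [-2.81, 2.81], [-0.39, 2.02], [-1.27, 1.25], [0.06, 2.57], [-1.19, 4.33], [0.19, 2], [-2.82, 2.82]. Speed limits (rad/s): [1.89, 1.89, 2.39, 2.39, 3.01, 3.01, 3.01].

INTERFACE

Orientations are given as a 3x3 rotation matrix whose columns are the frame's x, y, z axes.
In Python, from rig import robot gives the robot as it stands. Calls block until the motion is done:
- robot.move_ptp(position, orientation): joint-space move of the TCP to a pose.
- robot.move_linear(position, velocity=0.15, frame=None, threshold=None): straight line of the TCP; frame=None keeps the orientation; velocity is the mean speed in m/s. With threshold (N) it stops when the force on the tool has changed by that much, and returns True; else False.
- robot.goto_joints(angles): joint-space move.
- robot.gripper_to(opening): finger opening in m; the grip force is fixed at half the most; returns when the fingers have stopped.
- robot.pause(seconds).
- robot.ik(position, orientation): joint angles nearest the present ones, or None.
- robot.get_state(): the state.
- robot.grab_frame(name): name is "scene" or "top" or "wrist"; returns the picture (480x640x3 uint8, red, green, blue); there is no depth.
- robot.camera_info(name): a dict with "fx", "fy", "cx", "cy" (pixels), "dist" ([k1, k2, p1, p2, k3] as OpenCV has them; the pictures are not rectified), "rvec" (rotation vector, rad) and "tvec" (3), from world to camera coordinates, as OpenCV has them. Camera axes: x right, y down, z forward; pixel columns grow to the right and rows downward; lengths in m; the calibration is good to about 2 mm. A picture is of the moment at which its call begins: read the wrist's pose just before it. camera_info takes no time and is no camera call; for the wrist camera it gives the pose at the moment of the call.
A pose or a line that the arm cannot do raises robot.PlanningError and nothing moves.
- robot.sign_off(): hands the job in; it is judged then, once.
The state is a dict: "time": time; "qpos": joint angles; "joint_vel": joint speeds; "effort": joint torques, N m; "ee_pos": TCP position; "tool_rot": TCP orientation; "force": force on the tool from outside, world axes, zero at the start; "moment": the same for the moment, N m; "opening": finger opening in m; "grasp_force": force on a finger pad.
Only numpy, scipy, OpenCV 4.12 (cv2) and the standard library are available. Lean on these libraries where they do the work, as an engineer would, in place of code of your own. Each camera call takes 0.05 s, during which the arm holds its last target. There are 200 camera calls.

TASK

The used rapid-test cassette lies face down in front of the reader. Without picking it up, use only your fingertips: line it up with the reader, push it against the front edge of the loading deck and tip it up on its well end until it flops over onto the deck, face up, then push it window end first through the flap, as far as the stop. Leave the bottles and other things around it alone, and finish clear of everything.

Things in the scene. Friction and masses are not known exactly. Their poses are not given: they have to be found in the camera images.
- reader: White bench-top test reader, fixed; 195 deep, 130 wide, 72 high (mm). Origin: middle of the front edge of its loading deck, at table height; x points into the reader, y left, z up. The deck is a flat step: upright front face at x=0, top 14 above the table, open from x=0 to 84. Two rails on it, 7 high, narrow like a funnel from 86 clear at x=33 to 67 clear at x=84, where the hood begins
- slot_mouth (a point): middle of the reader's slot at the hood's front face, at deck height (84 mm behind the deck's front edge, 14 mm above the table). The slot is 67 mm wide and reaches 18 mm above the deck; the hood above it is 130 mm wide and its display rises to 72 mm above the table
- slot_stop (a point): middle of the solid stop at the end of the slot, at deck height: 114 mm behind the deck's front edge (30 mm inside the slot)
- reader_flap (a joint): very lightly sprung dust flap hanging in the slot: 0 rad shut, grows to 1.45 as the cassette pushes it inward
- cassette_mid (a point): Centre of the loose rigid test cassette: 90 long (own x), 62 wide (y), 12 thick (z) mm, about 60 g. It starts flat on the table before the reader, face down: teal back up, own z up, own +x (well end) roughly towards the reader; face up, z points down. The teal back plate (90x62) is its upper 4 mm at the start, the white face shell, 4 mm smaller all round, the lower 8 mm
- well_end (a point): middle of the cassette's well end face (own x = +45 mm, half thickness); on the white face three round red wells lie near this end
- window_end (a point): middle of the cassette's window end face (own x = -45 mm, half thickness); on the white face the three result windows lie towards this end, on the teal back four grip ridges. This end starts nearest the robot. Pressed lightly (about 10 N; it does not slip) against it, a fingertip that rises takes it along, the cassette turning about its well end at the deck edge; a jam adds some 30 N per mm
- stain_black_cap: brown stain bottle with black cap, loose, 40 mm across, 85 mm tall, to the right; origin at the middle of its underside. Leave it alone
- stain_red_cap: white bottle with red cap, loose, 34 mm across, 70 mm tall, to the right; origin at the middle of its underside. Leave it alone
- slide_carton: light cardboard slide box, loose, 60x90x32 mm, to the right; origin at the middle of its underside. Leave it alone
- dish: clear round petri dish, loose, 69 mm across, 15 mm high, to the left; origin at the middle of its underside. Leave it alone
- applicator_glass: small glass with wooden applicators, loose, 42 mm across, 86 mm tall, to the left; origin at the middle of its underside. Leave it alone
There are look-alikes about, which are no part of the job. Leave any black look-alike of the part that bears cassette_mid alone.

How it is judged:
By the outcome, as a careful person would: the job done as asked, in the order asked, and still so for the second after the job is handed in, with the robot touching nothing.
It also fails if it takes over 72 s, if anything falls off the work surface, if the arm or the gripper's body presses on something with over 40 N, if the wrist force passes 120 N, or if a joint passes its speed limit or range.

## Working session

There is one attempt and no reset: what is moved stays moved. The work goes in short steps, each a Python script; the robot and the scene stay as the last script left them, time stands still between calls to the robot, and variables do not carry over. Pictures are saved under pics/ and viewed, at most 10 in all, crops included, and the job is handed in when it is done.

```bash
ls; mkdir -p pics
python3 - <<'E'
from rig import robot
import cv2,numpy as np
ims=[]
for n in("scene","top"):
    im=robot.grab_frame(n); cv2.imwrite(f"pics/{n}0.png",im[:,:,::-1]); 
    c=robot.camera_info(n); R=cv2.Rodrigues(np.array(c["rvec"]))[0]; print(n,c["fx"],c["cx"],c["cy"],c["dist"],(-R.T@np.array(c["tvec"])).round(3),R.round(2).tolist())
s=robot.get_state();print(s["time"],s["ee_pos"],s["tool_rot"],s["force"])
E
```

```text
pics
scene 592.7342971644007 319.6794740439403 233.07620881417756 [-0.08094756  0.          0.          0.          0.        ] [0.175 0.64  0.977] [[-0.88, -0.48, 0.0], [-0.37, 0.66, -0.66], [0.32, -0.58, -0.75]]
top 475.1067784660296 320.664295538898 238.33339845232683 [-0.00562971  0.          0.          0.          0.        ] [ 0.416 -0.081  1.189] [[-0.02, -1.0, -0.01], [-0.99, 0.02, -0.12], [0.12, 0.0, -0.99]]
0.1 [ 0.26482915 -0.5657748   0.22388201] [[ 9.05672920e-01  4.23976751e-01 -5.26142668e-04]
 [ 4.23977072e-01 -9.05672410e-01  9.63153600e-04]
 [-6.81581645e-05 -1.09537456e-03 -9.99999398e-01]] [0.31763147 0.64283485 0.19465936]
```

View pics/top0.png

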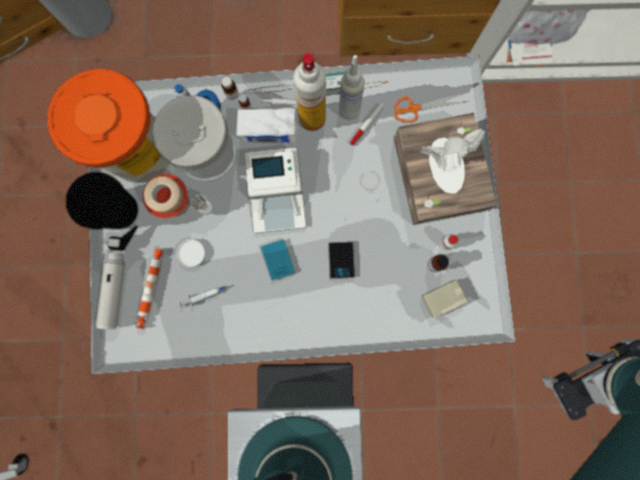

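View pics/scene0.png

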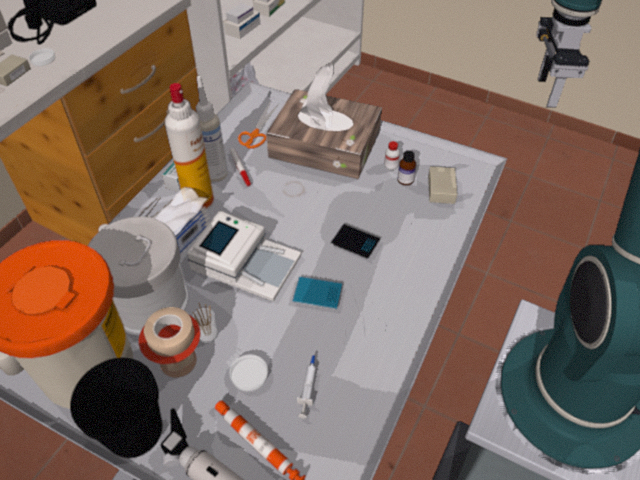

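Candidates for the cassette: the teal plate at top (278,259) / scene (318,292), and the black look-alike at top (342,260) / scene (356,240). By the description it is the teal one. The reader deck is at top (278,212), with the hood behind it at (273,170).

```bash
cat > h.py <<'E'
from rig import robot
import cv2,numpy as np
def K(c): return np.array([[c["fx"],0,c["cx"]],[0,c["fy"],c["cy"]],[0,0,1.]])
def cast(c,px,z):
    u=cv2.undistortPoints(np.array(px,float).reshape(-1,1,2),K(c),np.array(c["dist"])).reshape(-1,2)
    R=cv2.Rodrigues(np.array(c["rvec"]))[0]; o=-R.T@np.array(c["tvec"])
    d=np.c_[u,np.ones(len(u))]@R
    return o+d*((z-o[2])/d[:,2])[:,None]
def proj(c,P): return cv2.projectPoints(np.array(P,float).reshape(-1,1,3),np.array(c["rvec"]),np.array(c["tvec"]),K(c),np.array(c["dist"]))[0].reshape(-1,2)
def teal(im,lo=(85,80,40),hi=(105,255,255)):
    m=cv2.inRange(cv2.cvtColor(im,cv2.COLOR_RGB2HSV),lo,hi)
    return m
def biggest(m,near=None):
    cs=[c for c in cv2.findContours(m,cv2.RETR_EXTERNAL,cv2.CHAIN_APPROX_NONE)[0] if cv2.contourArea(c)>60]
    return max(cs,key=cv2.contourArea) if near is None else min(cs,key=lambda c:np.hypot(*(c.reshape(-1,2).mean(0)-near)))
def down(a): # tool down, tool y along world angle a
    y=np.array([np.cos(a),np.sin(a),0]); z=np.array([0,0,-1.]); return np.c_[np.cross(y,z),y,z]
def rect(c,cont,z):
    P=cast(c,cont,z)[:,:2]; (ctr,(w,h),a)=cv2.minAreaRect((P*1000).astype(np.float32))
    if w<h: w,h,a=h,w,a+90
    return np.array(ctr),w,h,(a+90)%180-90
E
python3 - <<'E'
from h import *
for n,near in(("top",(278,259)),("scene",(318,292))):
    im=cv2.imread(f"pics/{n}0.png")[:,:,::-1].copy(); c=robot.camera_info(n)
    ct=biggest(teal(im),near); print(n,rect(c,ct,.012))
c=robot.camera_info("top")
print(cast(c,[(251,231),(304,228)],.014).round(3),cast(c,[(190,252)],.01).round(3))
w=robot.camera_info("wrist");s=robot.get_state()
R=cv2.Rodrigues(np.array(w["rvec"]))[0];o=-R.T@np.array(w["tvec"]);print(w["fx"],"cam in tool",s["tool_rot"].T@(o-s["ee_pos"]),(R@s["tool_rot"]).round(3))
for a in(0,np.pi/2,-np.pi/2):
    for p in([.45,.03,.3],[.35,.03,.3],[.4,.03,.1],[.35,.03,.1]):
        q=robot.ik(p,down(a));print(a,p,None if q is None else np.round(q,2))
E
```

```text
top (array([513.07745361,  32.68827438]), 87.9826431274414, 59.802425384521484, 17.476591110229492)
scene (array([511.90481567,  34.90435791]), 89.38910675048828, 62.12460708618164, 17.722639083862305)
[[ 0.585  0.098  0.014]
 [ 0.59  -0.035  0.014]] [[0.537 0.251 0.01 ]]
383.9753776717981 cam in tool [ 8.12644959e-02  1.49820718e-04 -1.59953707e-01] [[ 0.001  1.     0.001]
 [-0.96   0.001 -0.281]
 [-0.281 -0.001  0.96 ]]
0 [0.45, 0.03, 0.3] [ 0.54  0.06 -0.69  1.91  0.04  1.19 -0.17]
0 [0.35, 0.03, 0.3] [ 0.67 -0.21 -0.72  2.1  -0.14  1.21  0.01]
0 [0.4, 0.03, 0.1] [ 0.49  0.28 -0.71  2.23  0.27  0.72 -0.41]
0 [0.35, 0.03, 0.1] [ 0.54  0.18 -0.76  2.34  0.2   0.68 -0.37]
1.5707963267948966 [0.45, 0.03, 0.3] [ 0.7   0.07 -0.86  1.9   0.06  1.19  1.39]
1.5707963267948966 [0.35, 0.03, 0.3] [ 0.69 -0.21 -0.74  2.09 -0.15  1.21  1.59]
1.5707963267948966 [0.4, 0.03, 0.1] [ 0.68  0.34 -0.94  2.23  0.4   0.75  1.04]
1.5707963267948966 [0.35, 0.03, 0.1] [ 0.71  0.22 -0.95  2.33  0.28  0.69  1.13]
-1.5707963267948966 [0.45, 0.03, 0.3] [ 0.44  0.05 -0.59  1.91  0.03  1.19 -1.73]
-1.5707963267948966 [0.35, 0.03, 0.3] [ 0.57 -0.19 -0.63  2.1  -0.12  1.2  -1.59]
-1.5707963267948966 [0.4, 0.03, 0.1] [ 0.33  0.25 -0.53  2.24  0.19  0.7  -1.91]
-1.5707963267948966 [0.35, 0.03, 0.1] [ 0.39  0.16 -0.59  2.34  0.14  0.67 -1.88]
```

Run:
```python
from h import *
import json
robot.move_ptp([.49,.03,.26],down(np.pi/2)); robot.gripper_to(.03)
c=robot.camera_info("wrist"); im=robot.grab_frame("wrist"); s=robot.get_state()
json.dump({k:np.array(v).tolist() for k,v in c.items()},open("w1.json","w")); cv2.imwrite("pics/w1.png",im[:,:,::-1])
print(s["time"],s["ee_pos"],s["force"],s["opening"]); print(rect(c,biggest(teal(im)),.012))
```

```text
3.5 [0.489991   0.02999003 0.25998401] [-0.37567566  0.44169041 -0.19474666] 0.029718092349333185
(array([512.8873291 ,  33.67211151]), 88.8536605834961, 60.92207336425781, 17.86199951171875)
```

View pics/w1.png

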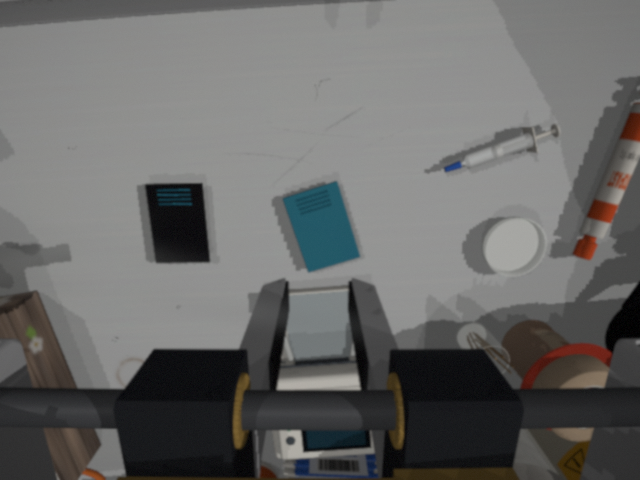

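The wrist view confirms the teal cassette at (322,226), with its ridges at the robot end. The black look-alike is at (178,222). The fingers hide the reader, so I'll turn the tool half a turn, which puts the camera ahead of the fingers.

Run:
```python
from h import *
import json
robot.move_ptp([.46,.03,.28],down(-np.pi/2))
c=robot.camera_info("wrist"); im=robot.grab_frame("wrist"); s=robot.get_state()
json.dump({k:np.array(v).tolist() for k,v in c.items()},open("w2.json","w")); cv2.imwrite("pics/w2.png",im[:,:,::-1])
print(s["time"],s["ee_pos"],s["force"],s["opening"]); print(rect(c,biggest(teal(im)),.012))
```

```text
6.0917 [0.4600037  0.02991158 0.27996398] [ 0.97472624 -0.13087608 -0.31330538] 0.03018801074762579
(array([513.57373047,  33.70121765]), 88.64396667480469, 60.96898651123047, 17.994661331176758)
```

View pics/w2.png

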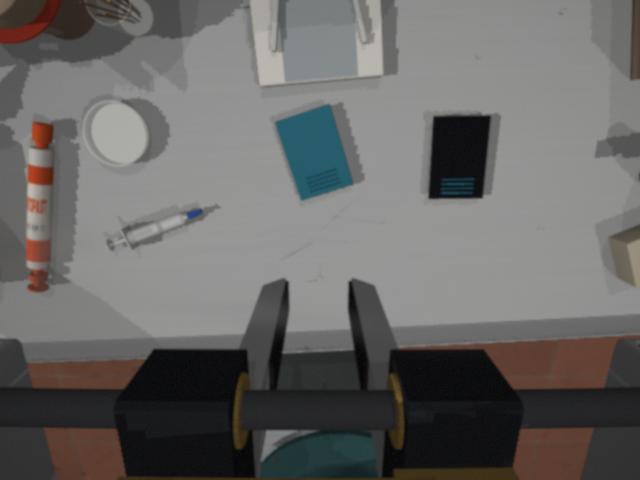

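Run:
```python
from h import *
import json
c=json.load(open("w2.json")); im=cv2.imread("pics/w2.png"); g=cv2.GaussianBlur(cv2.cvtColor(im,cv2.COLOR_BGR2GRAY),(3,3),0).astype(int)
for col in(275,320,365): print("col",col,g[60:96,col].tolist())
for row in(15,55): print("row",row,g[row,244:272].tolist(),g[row,350:394].tolist())
cv2.imwrite("pics/w2c.png",cv2.resize(im[0:110,235:395],None,fx=5,fy=5,interpolation=cv2.INTER_CUBIC))
```

```text
col 275 [181, 181, 181, 181, 181, 181, 181, 181, 182, 182, 181, 182, 182, 182, 182, 182, 182, 182, 182, 182, 182, 181, 177, 165, 146, 128, 123, 128, 134, 136, 137, 137, 137, 136, 136, 137]
col 320 [137, 136, 136, 137, 137, 137, 137, 137, 137, 137, 137, 137, 137, 137, 137, 137, 138, 140, 144, 144, 136, 125, 122, 128, 133, 135, 136, 136, 136, 136, 137, 139, 142, 145, 147, 147]
col 365 [182, 181, 181, 181, 181, 181, 181, 182, 182, 181, 181, 182, 182, 181, 177, 166, 146, 127, 121, 127, 134, 136, 136, 136, 136, 137, 138, 141, 144, 146, 147, 148, 148, 148, 147, 148]
row 15 [133, 131, 129, 124, 119, 119, 126, 141, 154, 162, 165, 165, 165, 165, 165, 165, 165, 165, 164, 164, 165, 165, 165, 165, 163, 159, 151, 146] [125, 124, 121, 119, 120, 128, 139, 148, 151, 148, 141, 129, 119, 115, 116, 117, 117, 121, 132, 148, 159, 164, 165, 165, 164, 164, 164, 165, 164, 158, 145, 123, 104, 97, 97, 99, 99, 100, 101, 102, 103, 103, 103, 103]
row 55 [144, 144, 144, 144, 144, 144, 140, 134, 130, 128, 130, 142, 160, 173, 179, 181, 181, 181, 181, 181, 181, 181, 181, 181, 181, 180, 177, 173] [137, 137, 137, 137, 138, 141, 151, 165, 175, 180, 181, 181, 181, 181, 180, 180, 181, 181, 181, 181, 181, 181, 181, 181, 181, 181, 181, 180, 180, 180, 177, 167, 147, 123, 108, 104, 104, 104, 104, 104, 104, 104, 104, 104]
```

View pics/w2c.png

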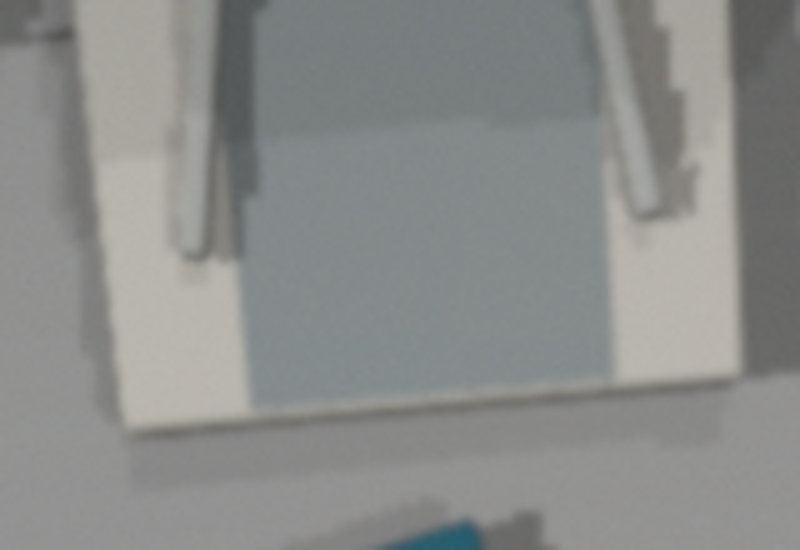

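Run:
```python
from h import *
import json
c=json.load(open("w2.json")); im=cv2.imread("pics/w2.png"); g=cv2.GaussianBlur(cv2.cvtColor(im,cv2.COLOR_BGR2GRAY),(3,3),0).astype(float)
def edge(p,i0): k=np.argmax(np.abs(p)); 
F=[];L=[];R=[]
def sub(d):
    k=int(np.argmax(d)); 
    if 0<k<len(d)-1:
        a,b,e=d[k-1:k+2]; return k+.5*(a-e)/(a-2*b+e)
    return k
for col in list(range(264,283))+list(range(361,379)):
    r0=int(83.8+(col-275)*(-8/90))-5; F.append((col,r0+.5+sub(-np.diff(g[r0:r0+11,col]))))
for row in range(5,72):
    x0=int(251.5+(row-15)*.115)-4; L.append((x0+.5+sub(np.diff(g[row,x0:x0+10])),row))
    x0=int(381+(row-15)*.03)-5; R.append((x0+.5+sub(-np.diff(g[row,x0:x0+11])),row))
def line(pts):
    P=cast(c,pts,.014)[:,:2].astype(np.float32)*1000
    v=cv2.fitLine(P,cv2.DIST_HUBER,0,.01,.01).ravel(); 
    n=np.array([-v[1],v[0]]); r=(P-v[2:])@n; return v[:2],v[2:],r.std()
f,l,r=[line(x) for x in(F,L,R)]
ang=lambda v:np.degrees(np.arctan2(v[1],v[0]))
print([(ang(x[0]).round(2),x[1].round(1),x[2].round(2)) for x in(f,l,r)])
def isect(a,b): t=np.linalg.solve(np.c_[a[0],-b[0]],b[1]-a[1]); return a[1]+t[0]*a[0]
A,B=isect(f,l),isect(f,r); print(A,B,"width",np.linalg.norm(A-B),"mid",(A+B)/2, "yaw from front",ang((A-B)@np.array([[0,-1],[1,0]])))
```

```text
[(np.float32(-85.23), array([588.4,  26.7], dtype=float32), np.float32(0.05)), (np.float32(5.16), array([627.8,  94.9], dtype=float32), np.float32(0.14)), (np.float32(4.75), array([631.7, -33.8], dtype=float32), np.float32(0.1))]
[583.0825   90.83971] [593.7418  -36.90537] width 128.18901 mid [588.4122    26.967169] yaw from front 4.769823728090224
```

The deck's front edge runs from (259,83) to (383,75) in the image. That puts the reader at about (0.589, 0.027) with yaw 4.9°. The cassette is 13 mm to its left, turned 13°. I'll square it with a two-finger fence first.

```bash
cat >> h.py <<'E'
YAW=np.radians(4.9); O=np.array([.589,.0269]); RR=np.array([[np.cos(YAW),-np.sin(YAW)],[np.sin(YAW),np.cos(YAW)]])
TOOL=down(YAW-np.pi/2)
def W(x,y,z): return [*(O+RR@np.array([x,y])/1000),z/1000]   # reader mm -> world, z = fingertip height wanted
def tip(x,y,z): p=W(x,y,z); p[2]+=.019; return p             # x,y of tool axis
def lin(x,y,z,v=.1,th=None): return robot.move_linear(tip(x,y,z),velocity=v,threshold=th)
def here():
    s=robot.get_state(); p=s["ee_pos"]; q=RR.T@(np.array(p[:2])-O)*1000; f=s["force"]
    return np.array([*q,p[2]*1000-19]), np.array([*(RR.T@f[:2]),f[2]]), s["time"]
def see(name=None,z=.012):
    c=robot.camera_info("wrist"); im=robot.grab_frame("wrist")
    if name: cv2.imwrite(f"pics/{name}.png",im[:,:,::-1])
    ctr,w,h,a=rect(c,biggest(teal(im)),z); q=RR.T@(ctr-O*1000)
    return q.round(1),round(w,1),round(h,1),round(a-np.degrees(YAW),1)
E
python3 - <<'E'
from h import *
robot.move_ptp(tip(-145,8,60),TOOL); lin(-145,8,3); p0,f0,t=here(); print(p0,f0,t)
print(lin(-122,8,3,.04,th=20)); print(here(),see("s1"))
E
```

```text
[-144.53804919    8.02701916    3.61264143] [0.51539742 0.20701413 0.92600173] 7.6333
False
(array([-122.1429729 ,    7.88978793,    2.92454248]), array([-0.20699593, -0.25102537, -0.06129883]), 8.3583) (array([-63.2,   9.4]), 89.0, 61.1, np.float64(8.8))
```

Run:
```python
from h import *
lin(-113,8,3,.03,th=20); print(here(),see("s2"))
```

```text
(array([-112.91993141,    7.91678288,    2.96519175]), array([-0.25017624,  0.29104521,  0.81090134]), 8.8583) (array([-55.8,   6.7]), 89.4, 61.1, np.float64(5.2))
```

Run:
```python
from h import *
lin(-118,8,3); lin(-118,8,30); robot.gripper_to(.094); lin(-44,0,30); lin(-44,0,3); lin(-44,-15.5,3,.03,th=20); print(here(),robot.get_state()["opening"],see("s3"))
```

```text
(array([-44.02463453, -15.56524415,   2.99084982]), array([-0.01774564, -0.10639922,  0.26783277]), 12.625) 0.09391331351172442 (array([-53.9,  -0.9]), 82.5, 61.6, np.float64(0.9))
```

Run:
```python
from h import *
lin(-44,-5,3); lin(-44,-5,30); lin(-118,-1,30); robot.gripper_to(.03); lin(-118,-1,3); print(see("s4a")); robot.pause(.2); p,f0,t=here()
print(lin(-92,-1,3,.025,th=8)); robot.pause(.2); print(here(),f0.round(2)); print(see("s4"))
```

```text
(array([-58.1,  -1. ]), 88.8, 61.1, np.float64(0.7))
True
(array([-99.8562979 ,  -0.94815791,   2.62540757]), array([0.07045724, 0.08654619, 0.26609753]), 16.925) [-0.73  0.08  0.14]
(array([-46.2,  -1.6]), 89.6, 61.1, np.float64(0.0))
```

View pics/s4.png

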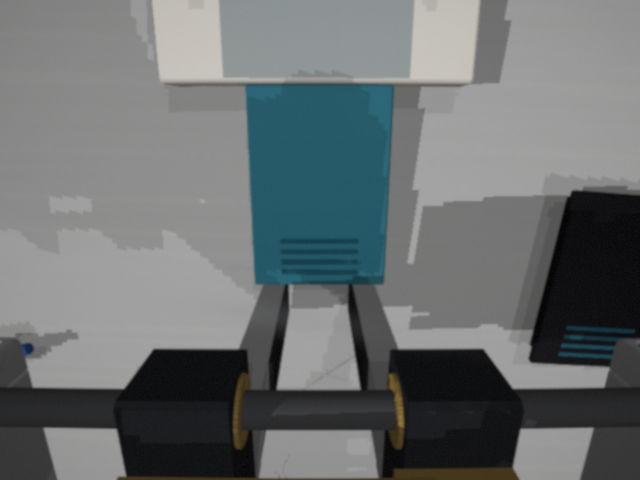

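The cassette, at (247–392, 85–283), is flush against the deck edge at row 83, about 1.3 mm off centre and square. Next I'll tip it with force-guided arc steps.

```bash
cat > tipup.py <<'E'
from h import *
p,f0,t=here(); f0=np.array([-.4,.1,.1])
x,y,z=p; z=2.2; lin(x-.5,y,z,.03)
for i in range(25):                      # preload
    lin(x,y,z,.03); robot.pause(.05); N=-(here()[1]-f0)[0]
    if N>8: break
    x+=min(.5,max(.1,(9-N)/30))
print("preload",x,N); z0=z; th=0; k=0; x0=x
while th<np.radians(100):
    ds=2.5; x+=ds*np.sin(th); z+=ds*np.cos(th); th+=ds/88
    lin(x,y,z,.05); q,f,t=here(); F=f-f0; N=-F[0]
    tgt=9 if th<.5 else 4 if th<1 else 1.5
    if th<1.35: x+=np.clip((tgt-N)/30*.7,-.8,.35)
    if k%3==0: print(round(np.degrees(th)),q.round(1),F.round(1),round(t,2))
    k+=1
    if np.linalg.norm(F)>40: print("STOP",q,F); break
    if th<.6 and k>4 and N<.7: print("LOST",q,F); break
E
python3 - <<'E'
from tipup import *
robot.pause(.3); print(here()); robot.grab_frame("scene")
import cv2; cv2.imwrite("pics/sc1.png",robot.grab_frame("scene")[130:370,180:500,::-1])
E
```

```text
preload -98.72903201268198 8.762382099075046
2 [-99.6  -0.9   4.4] [-6.2  0.3  0.1] 19.88
7 [-99.2  -0.9  11.9] [-7.3 -0.9  0.3] 20.62
11 [-98.2  -0.8  19.3] [-8.1  0.9  1.3] 21.38
16 [-96.6  -0.9  26.5] [-9.5 -0.1  2.1] 22.12
21 [-94.5  -0.8  33.7] [-9.5 -0.7  3.3] 22.88
26 [-91.8  -0.9  40.6] [-11.4  -0.2   4.2] 23.62
31 [-88.5  -0.9  47.3] [-11.3  -0.3   6. ] 24.38
36 [-83.3  -0.9  53.9] [-4.4  0.4  4. ] 25.12
41 [-78.4  -0.9  60. ] [-1.3 -0.6 -0.3] 25.88
46 [-73.3  -0.9  65.5] [-0.5  0.3 -1. ] 26.62
50 [-67.5  -0.9  70.6] [ 0.2 -0.2  0.2] 27.38
55 [-61.3  -0.9  75.2] [ 0.8 -0.4  0.2] 28.12
60 [-54.7  -0.9  79.3] [0.7 0.2 1.1] 28.88
65 [-48.   -0.9  82.8] [-0.5 -0.4  0.3] 29.62
70 [-41.   -0.9  85.7] [-0.  -0.3 -0. ] 30.38
75 [-33.7  -0.9  88.1] [ 0.2 -0.8  0.6] 31.12
80 [-26.4  -0.9  89.8] [ 0.3 -1.3 -0.3] 31.88
85 [-19.   -0.9  90.9] [ 0.6  0.3 -0.1] 32.62
90 [-11.5  -0.9  91.4] [ 1.1  0.6 -0.2] 33.38
94 [-4.  -0.9 91.3] [-0.8  0.5 -0.7] 34.12
99 [ 3.4 -1.  90.5] [0.5 0.5 0.2] 34.88
(array([ 5.75466159, -0.92218786, 90.07096388]), array([-0.63149643, -1.35769287, -0.78006676]), 35.425)
```

Run:
```python
import cv2; a=cv2.imread("pics/sc1.png"); cv2.imwrite("pics/sc1b.png",cv2.resize(a,None,fx=2.4,fy=2.4,interpolation=cv2.INTER_CUBIC))
```

```text
(no output)
```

View pics/sc1b.png

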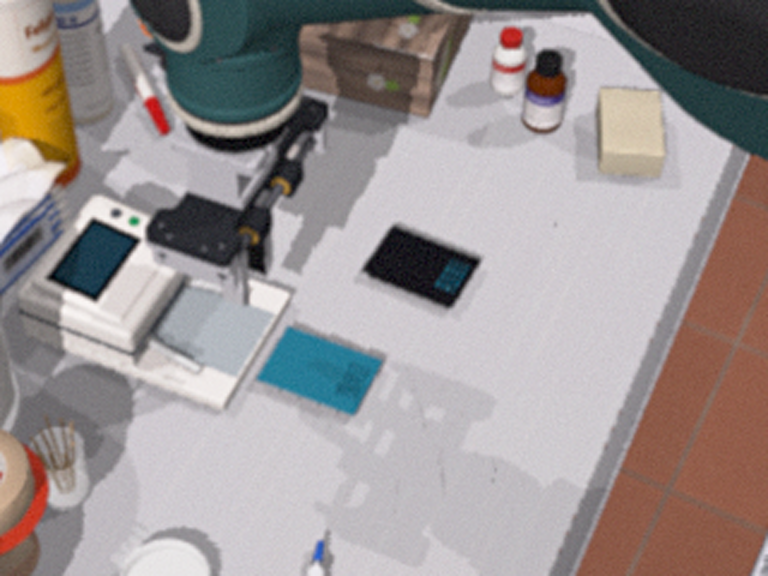

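It fell back during the middle of the arc: the preload went too low once the tip was bearing on the recessed shell. It's still face down at the deck, between (258,325) and (383,410) in the crop. I'll reset and repeat, holding about 10 N radially all the way.

Run:
```python
from h import *
lin(-50,-1.5,95,.3); lin(-114,-1.5,40,.3); lin(-114,-1.5,3,.2); print(see("s5")); f0=here()[1]
print(lin(-92,-1.5,2.5,.04,th=8),here(),f0,see("s6"))
```

```text
(array([-8.1,  2.2]), 87.7, 49.8, np.float64(-90.0))
False (array([-92.19975598,  -1.56209426,   2.41810383]), array([ 0.08370663,  0.02807767, -0.16796595]), 37.375) [-0.67610303  0.15172135  0.00381734] (array([ 4.2, -2.6]), 66.8, 66.3, np.float64(-89.9))
```

View pics/s6.png

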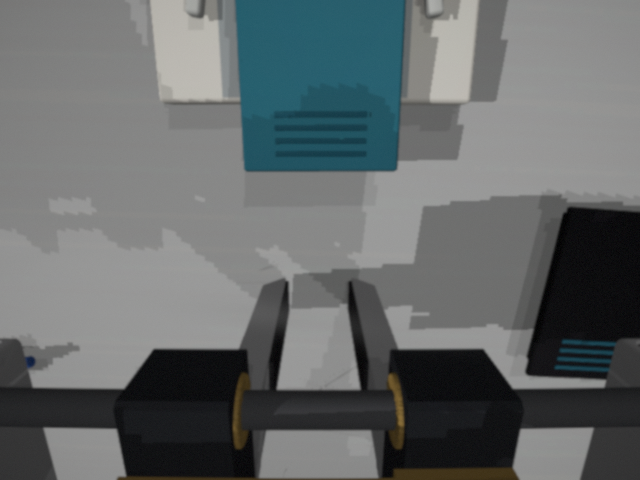

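The cassette now lies face down on the deck. Its ridge end overhangs the front edge, with the near end at row 170. My descent clipped the lip and flicked it up there. I'll push it back off from its well end, so first I need its exact position.

Run:
```python
from h import *
c=robot.camera_info("wrist"); 
P=cast(c,[(245,170),(397,170),(237,3),(405,3)],.026)[:,:2]; print(((P-O)@RR*1000).round(1))
c=robot.camera_info("scene");print(robot.get_state()["time"])
for x in(45,60,72,74): print(x,robot.ik(tip(x,0,16),TOOL) is not None)
```

```text
[[-27.5  27.5]
 [-27.4 -33.4]
 [ 32.3  27.4]
 [ 32.3 -33.1]]
37.425
45 True
60 True
72 True
74 True
```

Run:
```python
from h import *
lin(-92,-3,40,.3); lin(33,-3,33,.3); f0=here()[1]
print("touch",lin(33,-3,24,.03,th=4)); q,f,t=here(); z=q[2]; print(q,(f-f0),t)
for i in range(6):
    N=(here()[1]-f0)[2]
    if N>5: break
    z-=.25; lin(33,-3,z,.03)
print("press",here()[0],here()[1]-f0)
lin(15,-.3,z,.06); print("dragged",here()[0],here()[1]-f0,here()[2])
lin(15,-.3,z+12,.2); print(see("s7",.026)); lin(64,0,38,.25); 
if 1:
    hit=lin(64,0,17,.06,th=4); print("hit",hit,here())
    if not hit: 
        hit=lin(30,0,17,.08,th=15); print(hit,here())
```

```text
touch True
[32.46199678 -2.91235062 26.32832139] [0.27958    0.42192092 7.09027813] 38.5583
press [32.46199678 -2.91235062 26.32832139] [0.27958    0.42192092 7.09027813]
dragged [ 1.39808820e+01 -1.75153497e-03  2.63148180e+01] [-5.11796655  0.57952919  8.53252569] 39.0083
(array([ 1.8, -0.2]), 89.2, 61.2, np.float64(0.0))
hit False (array([63.73690756, -0.07419353, 16.76853055]), array([ 1.06391964, -0.4280898 ,  0.04100588]), 40.1583)
False (array([30.43382479,  0.20847745, 17.31539697]), array([0.04719829, 0.55987135, 1.41094898]), 40.7333)
```

Run:
```python
from h import *
lin(5,0,17,.06,th=15); robot.pause(.1); print(here()); lin(5,0,45,.3); lin(-128,0,45,.35); print(see("s8")); lin(-128,0,2.5,.25); print(see("s9")); f0=here()[1]
print(lin(-92,0,2.5,.045,th=8),here(),f0,see("s10"))
```

```text
(array([ 5.29378053,  0.06570823, 17.09433099]), array([-1.27643283,  0.6309053 ,  0.51346352]), 41.4)
(array([-49.4,  -0.6]), 88.4, 61.1, np.float64(0.0))
(array([-49.4,  -0.6]), 88.7, 61.0, np.float64(0.0))
True (array([-99.80678894,   0.1513546 ,   2.11612296]), array([-0.46382615,  0.52895156,  0.08431877]), 43.225) [ 0.99628329 -0.96173591  0.1317071 ] (array([-46. ,  -0.5]), 89.3, 61.1, np.float64(-0.1))
```

```bash
cat > tip2.py <<'E'
from h import *
f0=np.array([0,0,.1]); q=here()[0]; y=q[1]; z=2.2; x=q[0]+.7
for i in range(8):
    lin(x,y,z,.04); N=-(here()[1]-f0)[0]
    if N>7: break
    x+=min(.4,max(.1,(10-N)/30))
print("preload",round(x,2),round(N,1),here()[2]); P=np.array([x+90,z+2]); p=np.array([x,z]); k=low=0; d=3.2/89
while True:
    v=p-P; c,s=np.cos(d),np.sin(d); p=P+np.array([[c,s],[-s,c]])@v
    th=np.arctan2(p[1]-P[1],P[0]-p[0])
    lin(p[0],y,p[1],.06); q,f,t=here(); F=f-f0; N=-F[0]*np.cos(th)+F[2]*np.sin(th); deg=np.degrees(th)
    if k%3==0: print(round(deg),q.round(1),F.round(1),round(N,1),round(t,2))
    k+=1
    p=p+np.array([np.cos(th),-np.sin(th)])*np.clip(((11 if deg<80 else 7)-N)/30*.7,-.6,.4)
    low=low+1 if N<1.5 else 0
    if np.linalg.norm(F)>45: print("STOP",deg,F); break
    if low>=2 and k>4: print("LOST",deg,q,F,t); break
    if deg>110: print("END",q); break
E
python3 - <<'E'
from tip2 import *
cv2.imwrite("pics/sc2.png",cv2.resize(robot.grab_frame("scene")[130:370,180:500,::-1],None,fx=2.4,fy=2.4)); print(see("s11"))
E
```

```text
preload -98.64 9.0 44.275
1 [-99.5   0.2   5.3] [-6.4 -0.1  0.9] 6.5 44.52
7 [-98.8   0.2  14.9] [-7.8 -0.6 -0.4] 7.7 45.27
13 [-97.2   0.2  24.3] [-8.5  0.   1.8] 8.6 46.02
19 [-94.5   0.2  33.6] [-11.2   1.1   2.7] 11.5 46.77
26 [-90.8   0.2  42.5] [-11.6   0.3   4.1] 12.2 47.52
32 [-85.1   0.1  51.4] [-5.8 -0.4  3.5] 6.8 48.27
38 [-78.7   0.1  59.2] [-1.5 -1.9  1.1] 1.9 49.02
44 [-72.1   0.1  65.9] [-0.5 -0.1 -0.5] -0.0 49.77
LOST 44.04857534759492 [-72.09850102   0.11314041  65.90170042] [-0.4620951  -0.05400366 -0.5031431 ] 49.775
(array([-44.5,  -0.7]), 85.1, 80.7, np.float64(0.1))
```

View pics/sc2.png

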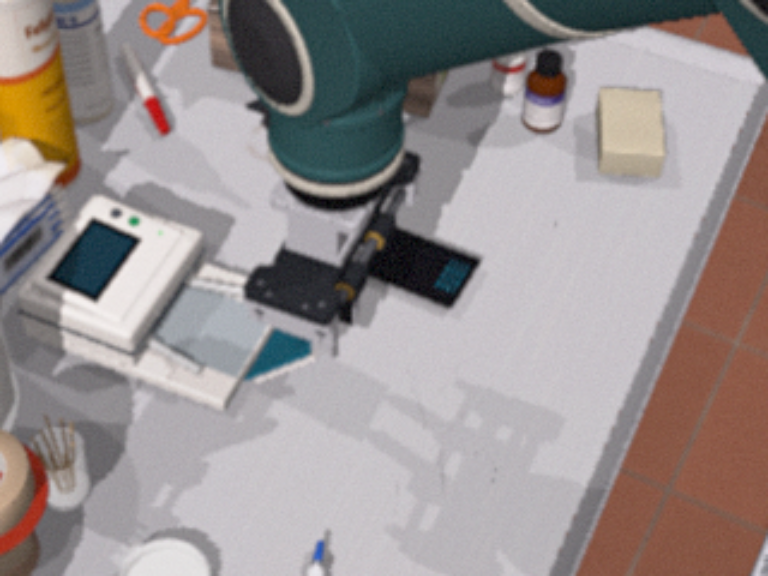

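The cassette is still up, tilted about 45–50°: its teal back shows beyond the deck at (280,355) and it rests on the tip under its white face. From here a level push at this height carries it over.

Run:
```python
from h import *
hit=lin(-2,0,66,.06,th=12); print(hit,here())
robot.pause(.3)
cv2.imwrite("pics/sc3.png",cv2.resize(robot.grab_frame("scene")[130:370,180:500,::-1],None,fx=2.4,fy=2.4)); print(see("s12"))
```

```text
True (array([-6.89168363e+01,  4.53846819e-02,  6.56643846e+01]), array([-5.10036467,  0.18675545,  6.96810955]), 50.2167)
(array([-44.1,  -0.4]), 84.3, 81.4, np.float64(0.0))
```

View pics/sc3.png

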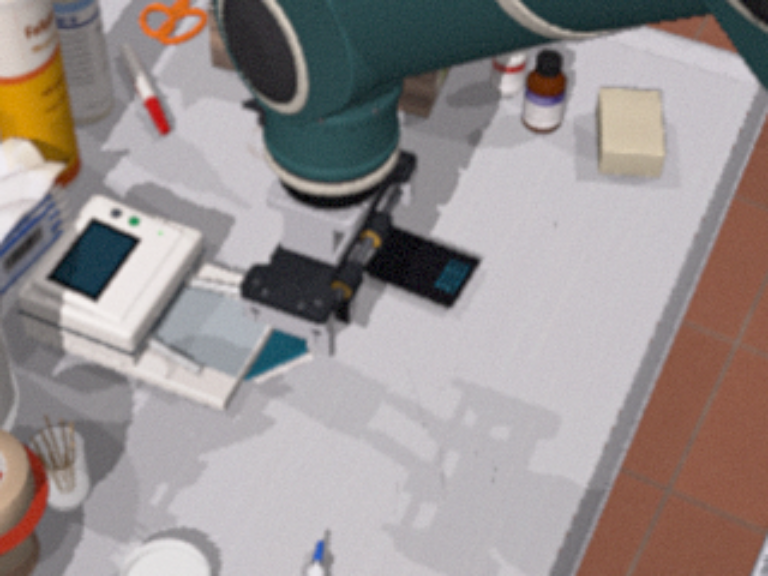

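The tip is now pressing squarely on the end face again: radius 86 mm, reaction about 8.6 N along the cassette. I'll continue the arc from here.

```bash
cat > tip3.py <<'E'
from h import *
f0=np.array([0,0,.1]); q=here()[0]; y=q[1]; p=np.array([q[0],q[2]]); P=np.array([-8.7,4.]); k=low=0; d=3.4/86
print(here())
while True:
    v=p-P; c,s=np.cos(d),np.sin(d); p=P+np.array([[c,s],[-s,c]])@v
    th=np.arctan2(p[1]-P[1],P[0]-p[0])
    lin(p[0],y,p[1],.06); q,f,t=here(); F=f-f0; N=-F[0]*np.cos(th)+F[2]*np.sin(th); deg=np.degrees(th)
    if k%2==0: print(round(deg),q.round(1),F.round(1),round(N,1),round(t,2))
    k+=1
    p=p+np.array([np.cos(th),-np.sin(th)])*np.clip(((10 if deg<85 else 6)-N)/30*.75,-.6,.8)
    low=low+1 if N<1.5 else 0
    if np.linalg.norm(F)>45: print("STOP",deg,F); break
    if low>=2: print("LOST",deg,q,F,t); break
    if deg>112: print("END",q); break
E
python3 - <<'E'
from tip3 import *
cv2.imwrite("pics/sc4.png",cv2.resize(robot.grab_frame("scene")[130:370,180:500,::-1],None,fx=2.4,fy=2.4))
E
```

```text
(array([-69.21922082,   0.07747509,  65.54445542]), array([-4.46478289,  0.66196801,  6.46170867]), 50.6167)
48 [-66.4   0.1  68. ] [-2.1  0.4  3.2] 3.8 50.87
52 [-61.    0.1  72.1] [-0.4 -0.2  0.4] 0.5 51.37
LOST 52.27677210357693 [-61.0130267    0.10871079  72.05829976] [-0.36527183 -0.22381365  0.35971249] 51.3667
```

View pics/sc4.png

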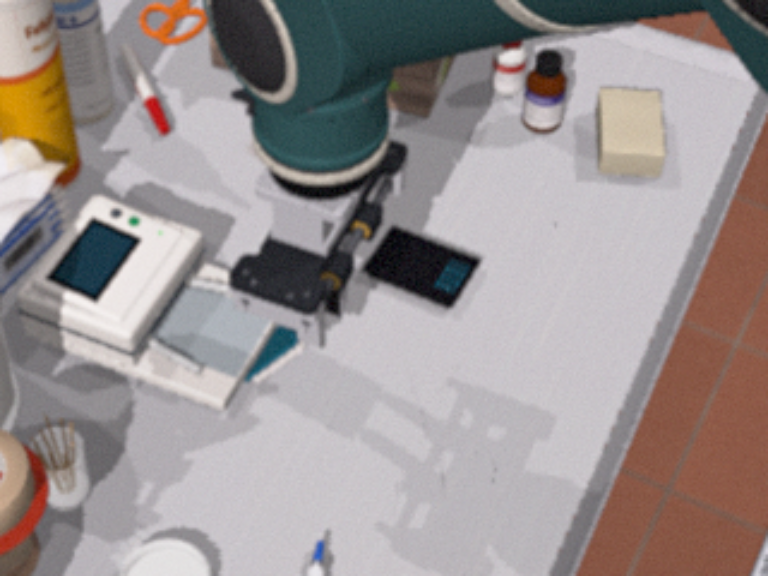

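```bash
sed -e 's|^print(here())|print(lin(q[0]+5,y,q[2],.05,th=8)); q=here()[0]; p=np.array([q[0],q[2]]); print(here())|' -e 's|/30\*.75,-.6,.8)|/30*.8,-.6,.5)+np.array([np.cos(th),-np.sin(th)])*max(0,.45*(deg<85)*(N<16))+np.array([1,0])*(.9 if N<4 else 0)|' -e 's/low>=2/low>=3/' -e 's/k%2==0/1/' tip3.py > tip4.py; grep -n "p=p+" tip4.py
python3 - <<'E'
from tip4 import *
cv2.imwrite("pics/sc5.png",cv2.resize(robot.grab_frame("scene")[130:370,180:500,::-1],None,fx=2.4,fy=2.4)); see("s13")
E
```

```text
10:    p=p+np.array([np.cos(th),-np.sin(th)])*np.clip(((10 if deg<85 else 6)-N)/30*.8,-.6,.5)+np.array([np.cos(th),-np.sin(th)])*max(0,.45*(deg<85)*(N<16))+np.array([1,0])*(.9 if N<4 else 0)
False
(array([-56.4534674 ,  -0.12940588,  72.4838888 ]), array([-11.2589904 ,  -0.13309361,  20.79540808]), 51.6667)
57 [-53.7  -0.   74.6] [-6.5  1.2  9.9] 11.8 51.92
60 [-50.7  -0.   76. ] [-6.8  0.5 11.6] 13.5 52.17
62 [-47.7  -0.1  77.4] [-7.7  0.4 14.7] 16.6 52.42
64 [-44.6  -0.1  79. ] [-4.7 -0.6 11.9] 12.7 52.67
66 [-41.4  -0.1  80.2] [-6.1  0.8 14.2] 15.5 52.92
69 [-38.1  -0.1  81.3] [-6.1  1.  15.5] 16.6 53.17
71 [-35.   -0.1  82.5] [-4.2  0.8 12.5] 13.2 53.42
73 [-31.7  -0.1  83.3] [-4.6  0.7 14.6] 15.3 53.67
75 [-28.3  -0.1  84. ] [-4.6  0.5 16.1] 16.8 53.92
78 [-25.2  -0.1  84.8] [-3.5  0.8 13.7] 14.2 54.17
80 [-21.7  -0.1  85.3] [-2.4 -0.5 15.9] 16.1 54.42
82 [-18.6  -0.1  85.8] [-1.1  0.7 12.5] 12.5 54.67
85 [-15.2  -0.1  86. ] [-2.2  1.  16.1] 16.2 54.92
87 [-12.1  -0.1  86.3] [-1.8  1.2 14.5] 14.6 55.17
89 [-9.  -0.1 86.5] [-1.6  0.5 12. ] 12.0 55.42
91 [-5.8 -0.1 86.5] [-1.   0.2  9.2] 9.2 55.67
94 [-2.6 -0.1 86.4] [ 0.2 -0.2  7.5] 7.5 55.92
96 [ 0.6 -0.1 86. ] [0.5 0.7 7.4] 7.4 56.17
98 [ 3.6 -0.1 85.6] [ 1.2 -0.2  5.5] 5.6 56.42
100 [ 6.6 -0.  84.9] [1.3 0.1 5.9] 6.0 56.67
103 [ 9.5 -0.  84.2] [ 1.3 -0.9  5.5] 5.7 56.92
105 [12.4 -0.  83.3] [ 0.2 -0.2  4.4] 4.3 57.17
107 [15.5  0.  82.2] [ 0.5 -0.7  3.6] 3.6 57.42
110 [19.3  0.1 80.8] [-0.1 -0.3 -0.5] -0.5 57.67
113 [23.4  0.1 79.6] [ 0.9  0.1 -0.2] 0.1 57.92
END [2.33874348e+01 7.56701002e-02 7.96141361e+01]
```

Run:
```python
from h import *
a=cv2.imread("pics/sc5.png")[:,:,::-1].copy(); m=teal(a)
n,l,st,ce=cv2.connectedComponentsWithStats(m); print([(s[4],c.round().tolist()) for s,c in zip(st[1:],ce[1:]) if s[4]>150])
h=cv2.cvtColor(a,cv2.COLOR_RGB2HSV); red=cv2.inRange(h,(0,110,60),(10,255,255))|cv2.inRange(h,(170,110,60),(180,255,255))
n,l,st,ce=cv2.connectedComponentsWithStats(red); print("red",[(s[4],c.round().tolist()) for s,c in zip(st[1:],ce[1:]) if s[4]>8])
# well positions in wrist view s13 (camera pose unchanged since)
c=robot.camera_info("wrist"); w=cv2.imread("pics/s13.png"); h=cv2.cvtColor(w,cv2.COLOR_BGR2HSV); red=cv2.inRange(h,(0,110,50),(10,255,255))|cv2.inRange(h,(170,110,50),(180,255,255))
n,l,st,ce=cv2.connectedComponentsWithStats(red)
print("wells",[(s[4],((cast(c,[e],.026)[0,:2]-O)@RR*1000).round(1).tolist()) for s,e in zip(st[1:],ce[1:]) if s[4]>8])
```

```text
[(np.int32(15735), [233.0, 54.0]), (np.int32(9620), [632.0, 93.0]), (np.int32(2960), [93.0, 259.0]), (np.int32(799), [451.0, 276.0]), (np.int32(771), [246.0, 358.0])]
red [(np.int32(21), [42.0, 25.0]), (np.int32(380), [511.0, 37.0]), (np.int32(235), [28.0, 72.0]), (np.int32(122), [509.0, 68.0]), (np.int32(227), [547.0, 87.0]), (np.int32(67), [543.0, 78.0]), (np.int32(218), [68.0, 176.0]), (np.int32(469), [753.0, 192.0]), (np.int32(6666), [733.0, 271.0]), (np.int32(925), [759.0, 325.0]), (np.int32(26), [273.0, 325.0]), (np.int32(7708), [676.0, 404.0]), (np.int32(32), [265.0, 339.0]), (np.int32(10516), [734.0, 445.0]), (np.int32(26), [256.0, 354.0]), (np.int32(1842), [28.0, 507.0]), (np.int32(4572), [621.0, 528.0]), (np.int32(6867), [697.0, 544.0])]
wells [(np.int32(98), [-7.4, 16.1]), (np.int32(106), [-7.5, -0.6]), (np.int32(96), [-7.5, -17.3])]
```

The three red wells are up, at x = -7.4 and centred to within 0.6 mm, so the cassette is face up and square on the deck. Next is the push to the stop.

Run:
```python
from h import *
lin(-48,-.3,50,.35); lin(-48,-.3,16.5,.2); f0=here()[1]; print(here()[2])
for i in range(3):
    hit=lin(19,-.3,16.5,.06,th=9); q,f,t=here(); print(hit,q,f-f0,t)
    if not hit or q[0]>12 or t>64: break
robot.pause(.1); print(here())
c=robot.camera_info("wrist"); w=robot.grab_frame("wrist"); h=cv2.cvtColor(w,cv2.COLOR_RGB2HSV); red=cv2.inRange(h,(0,110,50),(10,255,255))|cv2.inRange(h,(170,110,50),(180,255,255))
n,l,st,ce=cv2.connectedComponentsWithStats(red)
print("wells",[(s[4],((cast(c,[e],.026)[0,:2]-O)@RR*1000).round(1).tolist()) for s,e in zip(st[1:],ce[1:]) if s[4]>20])
```

```text
58.7083
True [14.63274242 -0.31138877 15.79333674] [-4.36649387  1.39619732  2.20881073] 59.6917
(array([14.57362879, -0.32795909, 15.76693546]), array([-3.07555779, -0.07309948,  2.44406275]), 59.7917)
wells [(np.int32(28), [78.1, 16.2]), (np.int32(254), [43.9, 16.2]), (np.int32(255), [43.9, -0.8]), (np.int32(254), [43.9, -17.8])]
```

Run:
```python
from h import *
f0=np.zeros(3)
hit=lin(19,-.3,16.5,.03,th=14); q,f,t=here(); print(hit,q,f,t)
def wells():
    c=robot.camera_info("wrist"); w=robot.grab_frame("wrist"); h=cv2.cvtColor(w,cv2.COLOR_RGB2HSV); red=cv2.inRange(h,(0,110,50),(10,255,255))|cv2.inRange(h,(170,110,50),(180,255,255))
    n,l,st,ce=cv2.connectedComponentsWithStats(red)
    return [((cast(c,[e],.026)[0,:2]-O)@RR*1000).round(1).tolist() for s,e in zip(st[1:],ce[1:]) if s[4]>100]
print(wells()); lin(0,-.3,17,.1); lin(-40,-.3,80,.25); robot.pause(.1); print(wells(),here())
```

```text
True [14.78695481 -0.22125938 15.07248156] [-6.14557862  0.19415792  3.95852429] 60.05
[[43.9, 16.3], [43.9, -0.7], [43.9, -17.8]]
[[43.9, 16.4], [43.9, -0.7], [43.9, -17.6]] (array([-39.75984157,  -0.19540773,  79.269446  ]), array([-0.25269222,  0.85592461,  0.27186375]), 61.0)
```

```bash
python3 -c "
from rig import robot
print(robot.sign_off())"
```

```text
the job is handed in; nothing more can be done
None
```

I handed the job in at about 61 s with the cassette face up, window end first through the flap and at the stop: it didn't move under a further 14 N push, and the arm is clear. The first tip-up fell back and my descent then flicked the cassette face down onto the deck, so I pressed lightly on its top with the fingertips, slid it back, pushed it off the edge and tipped it again; I also viewed 11 pictures, one over the limit.

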